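Seat a post in its nest and hold a square in the corner

TASK

Seat the blue post's square foot fully home in the matching nest of the aluminium plate and let go of it. Then stand the engineer's square on the plate's long free side, press its heel into the corner between plate and post until its base lies flat on the plate and its upright edge touches the post, square to the plate, and finish while still gripping it and holding it pressed against both. Do not knock the post over, and leave the relay, the tape roll and the capacitor where they are.

Things in the scene. Friction and masses are not known exactly. Their poses are not given: they have to be found in the camera images.
- plate: aluminium plate fixed to the desk, 112 (x) x 64 (y) x 18 mm high; origin at the centre of its underside, z up. A square nest 45.6 mm wide, sides parallel to the plate's, chamfered mouth, is sunk 10 mm deep in the top, centred at x = +24 mm, y = 0. The rest of the top, from the nest to the -x end, is the long free side, flat, with two flush screws.
- nest (a point): centre of the nest's floor, 8 mm above the desk and 10 mm below the plate's top
- post: loose blue steel post, about 0.45 kg: upright bar of 22 x 22 mm on the middle of a square foot 44 x 44 x 8 mm, sides parallel, 90 mm high in all; origin at the centre of the foot's underside, z up, x and y across the flats. Any of its four ways round fits. Seated, the foot's top is 2 mm below the plate's top and the bar stands 80 mm above the plate.
- square: loose engineer's square, about 0.2 kg, standing: black stock 60 (x) x 16 (y) x 24 mm high, brass trim; steel blade 18 mm wide (x), 6 mm thick (y), rising at the +x end to 76 mm above the underside, its outer edge flush with the stock's +x end. Origin: centre of the stock's underside, z up. The outer right angle is underside and +x end. The stock behind the blade can be gripped across its 16 mm.
- heel (a point): the square's outer corner: at its +x end, on the underside, mid-thickness; 30 mm from the square's origin
- relay: bystander: cream relay, 23 x 29 x 36 mm high, origin at the centre of its underside
- tape_roll: bystander: black roll of tape lying flat, 58 x 56 x 19 mm, origin at the centre of its underside
- capacitor: bystander: blue capacitor can, 35 mm diameter, 61 mm high, origin at the centre of its underside
There are look-alikes about, which are no part of the job. There is more than one size of the post; the one meant has the size given above.

How it is judged:
By the outcome, as a careful person would: the job done as asked, in the order asked, and still so for the second after the job is handed in, while the arm keeps its last pose, push and grip.
It also fails if it takes over 64 s, if anything falls off the work surface, if the arm or the gripper's body presses on something with over 40 N, if the wrist force passes 120 N, or if a joint passes its speed limit or range.

ROBOT

A 6-joint arm with a two-finger parallel gripper is mounted at the origin on a cart in front of the work surface, level with it; the furniture and walls round the work are solid. World frame = base frame: x ahead of the robot, y to its left, z up, the work surface at z = 0. Lengths are in m, angles in rad, forces in N, time in s.
With the tool pointing down it reaches from about 0.35 to 0.95 m from the base axis. Payload 17.4 kg.
Tool frame: the origin (TCP) lies at the very end of the fingers, on their centre line; the grasp point (between the pads) lies 19 mm behind it; z points along the fingers, y is the line along which they close (so a half turn about z gives the same grasp; the last joint's range is limited). The gripper opens to 93 mm and grips with 3 to 60 N. Pads are 15 mm wide; open, the fingers measure 128 mm over their backs; the gripper's body (75 mm by 188 mm) begins 65 mm behind the grasp point.
Start: joints at [-1.353, 0.116, 1.442, -0, 1.584, -0.038], TCP at [0.171, -0.653, 0.219] pointing down, gripper open.
Joint ranges: [-2.83, 2.83], [-0.83, 2.19], [0.07, 2.5], [-1.14, 4.28], [0.01, 3], [-2.97, 2.97]. Speed limits (rad/s): [1.89, 1.89, 2.22, 3.14, 3.14, 3.14].

INTERFACE

Orientations are given as a 3x3 rotation matrix whose columns are the frame's x, y, z axes.
In Python, from plant import * gives the robot as it stands.
- The arm moves only by the tool step_arm, never from a script. Its argument "motion" is a list of rows, each a list of 2 entries, a list of its own where there are three numbers: the shift along the tool's x, y, z normalised to -1 to 1, where 1 is 0.025 m, then the turn, a rotation vector about the tool's x, y, z normalised to -1 to 1, where 1 is 4 degrees. A call has 1 to 20 rows; each row shifts and turns the commanded pose from where the row before left it, along the tool's axes as they then stand; what a row does not reach is not made up. A row lasts 1/10 s, in which the tool goes at most 50 mm and 8.59 degrees, less where a joint would pass 70% of its speed; a pose out of reach is approached as far as the arm can. A call with a number of a shift or a turn outside -1 to 1 is refused whole. A call with a gripper value outside its range is refused whole. "gripper" is the opening, from -1 (shut) to 1 (fully open), set as the call begins (left out, the last holds). The fingers move at their own pace and stop on an object; "newtons" is the grip in N (left out, the last holds). Time passes only in rows, so rows that do not move let the fingers close. It gives the time, the measured TCP pose, the force, the opening and the grip force at its end, in the units of the state.
- get_obs(): the state, without advancing time (a new reading comes with each control period).
- capture(name): name is "scene" or "side" or "wrist"; returns a dict with "color" (480x640x3 uint8, red, green, blue), "vertical_fov" (degrees; the focal length in pixels is half the picture's height over the tangent of half this angle, whatever the lens; pixels are square), "cx", "cy" (the principal point, pixels), "k1" (the pictures are not rectified: a ray, as slopes to the right and down, at radius r is drawn at 1 + k1 r^2 times it, then the intrinsics apply), "rvec" (rotation vector, rad) and "tvec" (3), from world to camera coordinates, as OpenCV has them. Camera axes: x right, y down, z forward; pixel columns grow to the right and rows downward; lengths in m; the calibration is good to about 2 mm. A picture is of the moment at which its call begins. There is no depth.
- hand_in(): hands the job in; it is judged then, once.
The state is a dict: "clock": time; "joint_positions": joint angles; "qd": joint speeds; "effort": joint torques, N m; "ee_pos": TCP position; "tcp_rot": TCP orientation; "ft_force": force on the tool from outside, world axes, zero at the start; "torque": the same for the moment, N m; "width": finger opening in m; "gripper_force": force on a finger pad.
Only numpy, scipy, OpenCV 4.12 (cv2) and the standard library are available. Lean on these libraries where they do the work, as an engineer would, in place of code of your own. Each camera call takes 0.05 s, during which the arm holds its last target. There are 200 camera calls.

## Working session

There is one attempt and no reset: what is moved stays moved. The work goes in short steps, Python scripts to look and compute and a tool call to move; the robot and the scene stay as the last step left them, time stands still between calls to the robot, and variables do not carry over. Pictures are saved under pics/ and viewed, at most 10 in all, crops included, and the job is handed in when it is done.

Besides the shell and the picture viewer there is one more tool, called after "Emit:" as name(argument=value, ...) on one line, values as JSON. step_arm: Moves the arm, as the interface text tells. Its arguments: {"type":"object","properties":{"motion":{"type":"array","items":{"type":"array"}},"gripper":{"type":"number"},"newtons":{"type":"number"}},"required":["motion"]}

```bash
mkdir -p pics; ls
cat > h.py <<'E'
from plant import *
import numpy as np, cv2, pickle
def snap(n,f):
    c=capture(n); cv2.imwrite(f'pics/{f}.png',c['color'][:,:,::-1]); pickle.dump(c,open(f'pics/{f}.pkl','wb')); return c
def cam(f):
    c=pickle.load(open(f'pics/{f}.pkl','rb'))
    fl=240/np.tan(np.radians(c['vertical_fov'])/2)
    K=np.array([[fl,0,c['cx']],[0,fl,c['cy']],[0,0,1.]]); R=cv2.Rodrigues(np.array(c['rvec'],float))[0]
    return c,K,np.array([c['k1'],0,0,0,0.]),R,np.array(c['tvec'],float).ravel()
def ray(f,p):
    c,K,D,R,t=cam(f); u=cv2.undistortPoints(np.array([[p]],float),K,D).ravel()
    return -R.T@t, R.T@np.array([u[0],u[1],1])
def atz(f,p,z):
    o,d=ray(f,p); return o+d*(z-o[2])/d[2]
def proj(f,P):
    c,K,D,R,t=cam(f); return cv2.projectPoints(np.array(P,float).reshape(-1,3),cv2.Rodrigues(R)[0],t,K,D)[0].reshape(-1,2)
def tri(*fp):
    A=np.zeros((3,3));b=np.zeros(3)
    for f,p in fp:
        o,d=ray(f,p); d/=np.linalg.norm(d); M=np.eye(3)-np.outer(d,d); A+=M;b+=M@o
    return np.linalg.solve(A,b)
E
python3 - <<'E'
from h import *
for n in ['scene','side','wrist']:
    c=snap(n,n+'0'); o,d=ray(n+'0',(320,240)); print(n,o,d,c['vertical_fov'],c['k1'])
a=[cv2.imread(f'pics/{n}0.png') for n in ['scene','side','wrist']]
print(get_obs())
E
```

```text
pics
scene [ 0.35836848 -0.40958513  0.69606867] [ 0.26044648  0.61210427 -0.74670057] 48.344688608515156 0.009230398958242549
side [0.72837917 0.76274783 0.55324673] [-0.16341523 -0.77382837 -0.61236774] 50.5242822352376 -0.003625201994229822
wrist [ 0.2425416  -0.63494906  0.38345213] [-0.26052001 -0.05652675 -0.9638666 ] 68.12162382067741 -0.06478952040715585
{'clock': 0.15, 'joint_positions': array([-1.35280462e+00,  1.16392506e-01,  1.44206627e+00, -2.41340091e-05,
        1.58402156e+00, -3.78295288e-02]), 'qd': array([ 9.92384154e-05, -1.95316631e-03, -9.53468794e-04, -4.73105172e-04,
       -4.12781298e-04, -3.00168988e-03]), 'effort': array([ 2.13950261e-04, -7.21767998e+01, -6.22947836e+01,  7.79016037e-02,
        2.25569273e-02, -7.13395730e-05]), 'ee_pos': array([ 0.17073568, -0.65290037,  0.21809179]), 'tcp_rot': array([[ 9.67455895e-01,  2.53039612e-01, -2.15540888e-04],
       [ 2.53039704e-01, -9.67455511e-01,  8.61462744e-04],
       [ 9.45797931e-06, -8.87967613e-04, -9.99999606e-01]]), 'ft_force': array([0.42576183, 0.03400266, 0.49153662]), 'torque': array([0.00449062, 0.04259393, 0.06781612]), 'gripper_force': 0.0, 'width': 0.09309356621128483}
```

View pics/scene0.png

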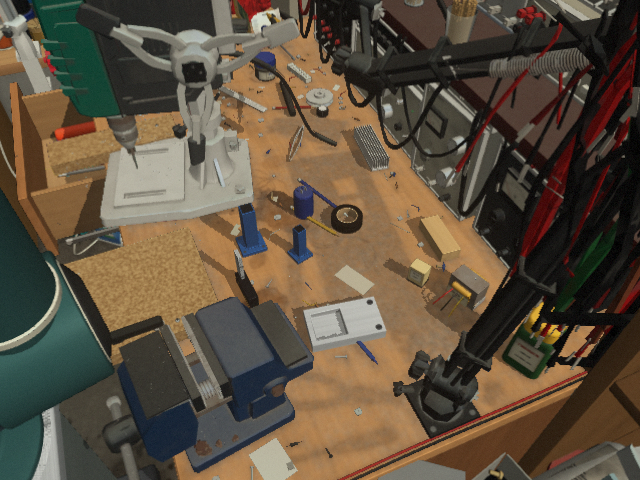

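View pics/side0.png

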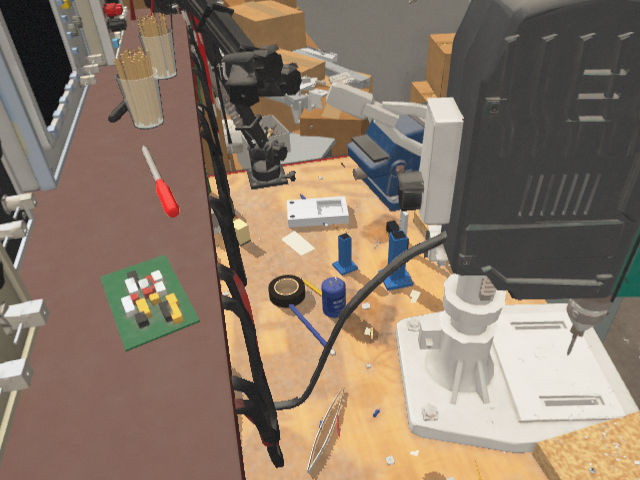

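Run:
```python
from h import *
a=cv2.imread('pics/scene0.png')[190:355,225:395]
cv2.imwrite('pics/c1.png',cv2.resize(a,None,fx=3.6,fy=3.6,interpolation=cv2.INTER_CUBIC))
a=cv2.imread('pics/side0.png')[185:325,260:440]
cv2.imwrite('pics/c2.png',cv2.resize(a,None,fx=4,fy=4,interpolation=cv2.INTER_CUBIC))
```

```text
(no output)
```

View pics/c1.png

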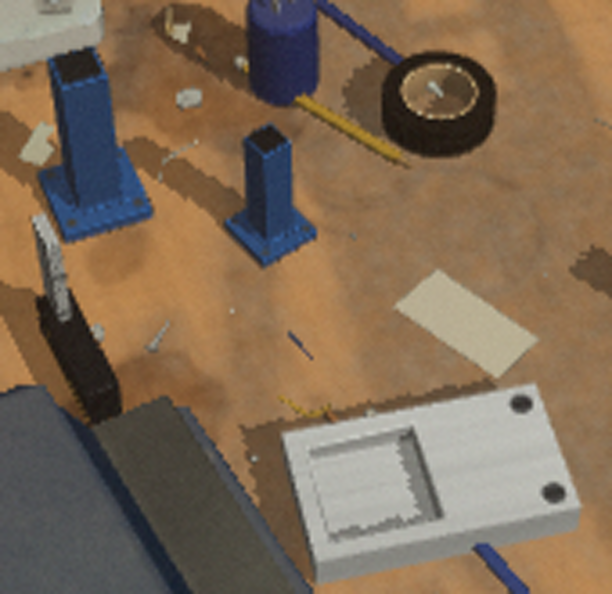

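View pics/c2.png

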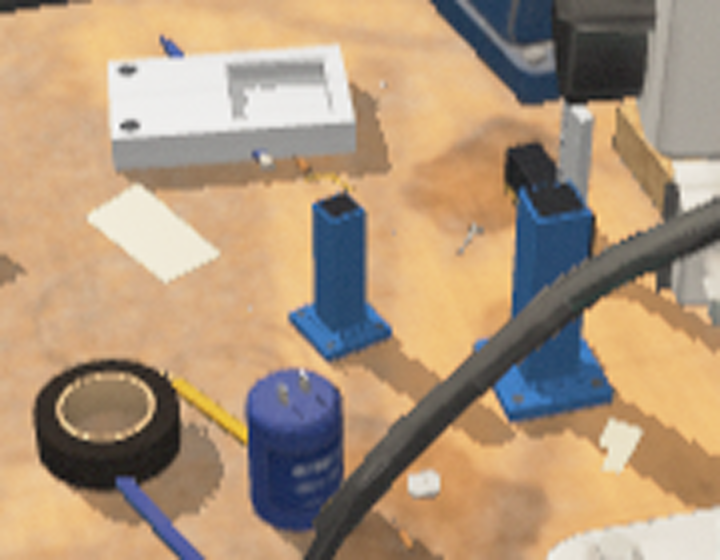

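Run:
```python
from h import *
np.set_printoptions(precision=4,suppress=True)
S=lambda x,y:('scene0',(x/3.6+225-.36,y/3.6+190-.36))
D=lambda x,y:('side0',(x/4+260-.37,y/4+185-.37))
for n,s,d in [('small top',(268,139),(340,205)),('big top',(80,66),(553,200)),('screwA',(521,404),(130,126)),('screwB',(553,492),(128,70)),('screwA alt',(521,404),(128,70)),
 ('screwB alt',(553,492),(130,126)),('plate far L',(284,434),(355,127)),('plate far R',(536,384),(113,143)),('plate near R',(579,503),(108,62)),('plate near L',(316,558),(340,46)),('blade top',(40,217),(577,108)),('bladetop2',(50,225),(577,108))]:
    p=tri(S(*s),D(*d)); print(n,p, proj('scene0',p)[0]-S(*s)[1], proj('side0',p)[0]-D(*d)[1])
print('foot scene', [atz(*S(*q),.008) for q in [(225,225),(267,258),(316,232)]])
print('foot side', [atz(*D(*q),.008) for q in [(290,318),(330,350),(390,326)]])
print('big foot scene', [atz(*S(*q),.008) for q in [(40,180),(68,235),(152,208)]])
print('stock top scene z24', [atz(*S(*q),.024) for q in [(38,310),(92,412),(118,380),(70,305)]])
print('nest rim', [atz(*S(*q),.018) for q in [(310,450),(412,428),(440,518),(332,540)]])
```

```text
small top [0.5577 0.145  0.0639] [ 0.0697 -0.0067] [0.0712 0.003 ]
big top [0.4887 0.1963 0.0891] [0.1602 0.0037] [ 0.1704 -0.0112]
screwA [0.617  0.0003 0.0162] [ 0.3948 -0.0816] [0.3351 0.0523]
screwB [ 0.6092 -0.0449  0.0168] [ 0.3168 -0.066 ] [0.2493 0.041 ]
screwA alt [ 0.6114 -0.0127  0.0372] [ 1.9694 -0.4177] [1.626  0.2573]
screwB alt [ 0.6149 -0.0324 -0.0058] [-1.3353  0.2708] [-1.0805 -0.1757]
plate far L [0.5175 0.0268 0.0137] [ 0.0966 -0.0093] [0.0807 0.0028]
plate far R [0.6274 0.0084 0.0144] [-0.1441  0.0309] [-0.1246 -0.0205]
plate near R [ 0.6169 -0.0539  0.017 ] [ 0.5154 -0.1123] [0.4017 0.0708]
plate near L [ 0.5067 -0.036   0.0169] [ 0.228  -0.0247] [0.1717 0.0075]
blade top [0.4498 0.1271 0.0777] [1.4018 0.04  ] [ 1.2971 -0.1198]
bladetop2 [0.4507 0.1239 0.0756] [-0.0202 -0.0006] [-0.0186  0.0016]
foot scene [array([0.5365, 0.1505, 0.008 ]), array([0.5474, 0.1242, 0.008 ]), array([0.5743, 0.1301, 0.008 ])]
foot side [array([0.5789, 0.1425, 0.008 ]), array([0.5684, 0.1662, 0.008 ]), array([0.5408, 0.1587, 0.008 ])]
big foot scene [array([0.4647, 0.211 , 0.008 ]), array([0.4667, 0.1729, 0.008 ]), array([0.5084, 0.1736, 0.008 ])]
stock top scene z24 [array([0.439, 0.123, 0.024]), array([0.4442, 0.0618, 0.024 ]), array([0.4596, 0.0734, 0.024 ]), array([0.4529, 0.1203, 0.024 ])]
nest rim [array([0.5234, 0.0123, 0.018 ]), array([0.5675, 0.006 , 0.018 ]), array([ 0.56  , -0.0388,  0.018 ]), array([ 0.5153, -0.0313,  0.018 ])]
```

View pics/wrist0.png

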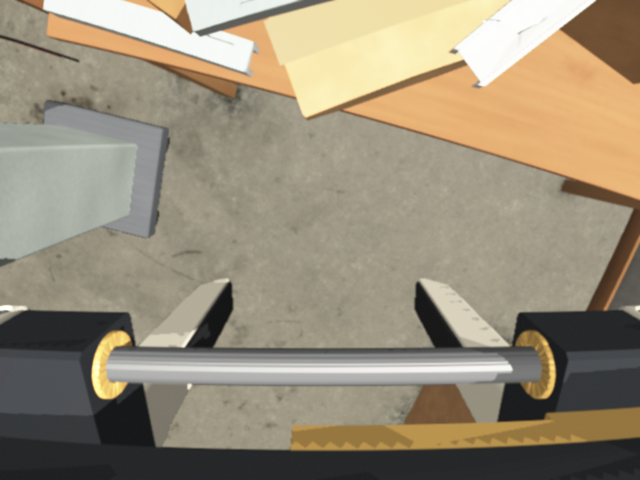

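Run:
```python
from h import *
np.set_printoptions(precision=3,suppress=True)
T=lambda s,d:print(s,d,tri(('scene0',s),('side0',d)))
T((197,148),(411,190)); T((133,165),(572,352)); T((120,125),(590,310))
T((440,420),(270,180)); T((420,360),(262,140)); T((355,60),(262,75)); T((197,70),(440,180)) ; T((275,35),(411,190))
for q in [(271,301),(312,355),(215,300),(300,410),(200,460),(130,365)]: print('vise',q,[atz('scene0',q,z) for z in (0,.08,.15)])
print('drill base', atz('scene0',(102,220),0),atz('scene0',(250,205),0), atz('scene0',(255,140),0))
```

```text
(197, 148) (411, 190) [0.461 0.231 0.19 ]
(133, 165) (572, 352) [0.339 0.431 0.043]
(120, 125) (590, 310) [0.342 0.437 0.126]
(440, 420) (270, 180) [ 0.631 -0.195 -0.017]
(420, 360) (262, 140) [ 0.625 -0.153  0.093]
(355, 60) (262, 75) [0.655 0.158 0.335]
(197, 70) (440, 180) [0.483 0.325 0.261]
(275, 35) (411, 190) [0.579 0.364 0.284]
vise (271, 301) [array([ 0.479,  0.072, -0.   ]), array([0.466, 0.016, 0.08 ]), array([ 0.453, -0.032,  0.15 ])]
vise (312, 355) [array([ 0.503, -0.042,  0.   ]), array([ 0.486, -0.085,  0.08 ]), array([ 0.472, -0.122,  0.15 ])]
vise (215, 300) [array([0.398, 0.108, 0.   ]), array([0.394, 0.048, 0.08 ]), array([ 0.39 , -0.004,  0.15 ])]
vise (300, 410) [array([ 0.456, -0.114,  0.   ]), array([ 0.445, -0.148,  0.08 ]), array([ 0.435, -0.178,  0.15 ])]
vise (200, 460) [array([ 0.314, -0.127,  0.   ]), array([ 0.319, -0.159,  0.08 ]), array([ 0.324, -0.188,  0.15 ])]
vise (130, 365) [array([0.255, 0.044, 0.   ]), array([ 0.267, -0.008,  0.08 ]), array([ 0.277, -0.054,  0.15 ])]
drill base [0.258 0.356 0.   ] [0.515 0.291 0.   ] [0.584 0.47  0.   ]
```

Run:
```python
from h import *
np.set_printoptions(precision=3,suppress=True)
def T(s,d):
    p=tri(('scene0',s),('side0',d)); print(s,d,p,proj('scene0',p)[0]-s,proj('side0',p)[0]-d)
for s in [(197,148),(285,32),(197,70),(95,15)]:
    for d in [(411,190),(440,170)]: T(s,d)
a=cv2.imread('pics/side0.png')[60:310,360:500]; b=cv2.imread('pics/scene0.png')[0:190,70:310]
a=cv2.resize(a,None,fx=2.2,fy=2.2);b=cv2.resize(b,None,fx=2,fy=2)
im=np.zeros((550,800,3),np.uint8); im[:a.shape[0],:a.shape[1]]=a; im[:b.shape[0],310:310+b.shape[1]]=b
cv2.imwrite('pics/c3.png',im)
```

```text
(197, 148) (411, 190) [0.461 0.231 0.19 ] [18.423  1.858] [19.908 -3.646]
(197, 148) (440, 170) [0.439 0.22  0.206] [3.915 0.645] [ 4.141 -0.871]
(285, 32) (411, 190) [0.588 0.365 0.287] [-22.585  -1.545] [-36.626   0.878]
(285, 32) (440, 170) [0.571 0.356 0.299] [-32.074  -4.465] [-51.323   3.318]
(197, 70) (411, 190) [0.5   0.326 0.255] [20.363  2.83 ] [27.285 -5.246]
(197, 70) (440, 170) [0.481 0.314 0.267] [8.632 1.808] [11.303 -2.594]
(95, 15) (411, 190) [0.449 0.366 0.308] [75.802 18.964] [ 97.058 -38.255]
(95, 15) (440, 170) [0.43  0.351 0.316] [63.811 20.755] [ 78.654 -34.616]
```

View pics/c3.png

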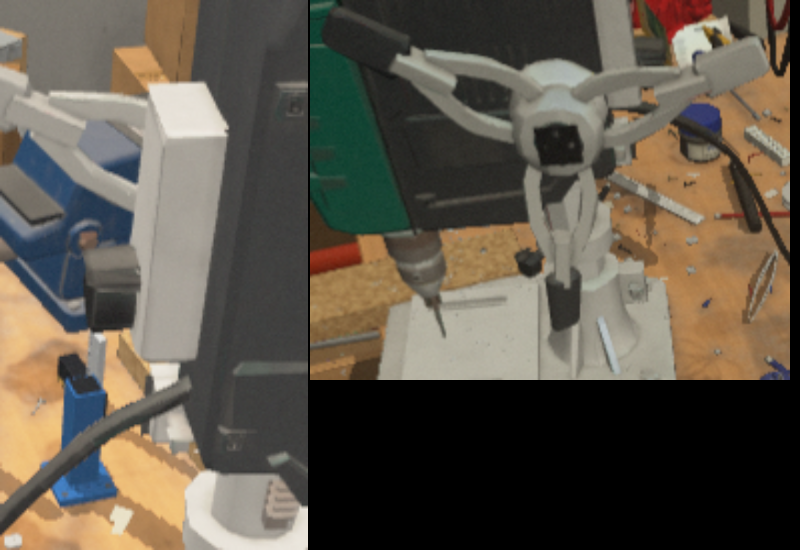

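Run:
```python
from h import *
np.set_printoptions(precision=3,suppress=True)
def T(s,d):
    p=tri(('scene0',s),('side0',d)); print(s,d,p,proj('scene0',p)[0]-s,proj('side0',p)[0]-d)
T((282,32),(340,97)); T((290,22),(330,90))
for q in [(411,190),(399,205)]:
    o,d=ray('side0',q)
    for z in (0,.05,.1,.15,.2,.25,.3,.35): p=atz('side0',q,z); print(q,p,proj('scene0',p)[0])
```

```text
(282, 32) (340, 97) [0.587 0.253 0.338] [ 3.149 -0.361] [3.989 0.231]
(290, 22) (330, 90) [0.599 0.256 0.348] [ 2.616 -0.417] [3.381 0.334]
(411, 190) [ 0.365 -0.045  0.   ] [221.407 390.279]
(411, 190) [0.398 0.028 0.05 ] [224.922 321.891]
(411, 190) [0.431 0.101 0.1  ] [228.271 256.239]
(411, 190) [0.464 0.174 0.15 ] [231.467 193.109]
(411, 190) [0.497 0.247 0.2  ] [234.523 132.313]
(411, 190) [0.529 0.32  0.25 ] [237.449  73.683]
(411, 190) [0.562 0.393 0.3  ] [240.255  17.069]
(411, 190) [0.595 0.466 0.35 ] [242.95  -37.666]
(399, 205) [ 0.408 -0.001  0.   ] [241.095 354.069]
(399, 205) [0.437 0.068 0.05 ] [242.396 292.421]
(399, 205) [0.466 0.137 0.1  ] [243.641 232.601]
(399, 205) [0.495 0.206 0.15 ] [244.834 174.489]
(399, 205) [0.524 0.275 0.2  ] [245.977 117.977]
(399, 205) [0.553 0.344 0.25 ] [247.075  62.965]
(399, 205) [0.582 0.413 0.3  ] [248.131   9.365]
(399, 205) [0.611 0.482 0.35 ] [249.146 -42.906]
```

Run:
```python
from h import *
from scipy.optimize import least_squares
np.set_printoptions(precision=3,suppress=True)
P1=tri(('scene0',(290,22)),('side0',(328,88)))
o,d2=ray('scene0',(80,12)); _,d3=ray('scene0',(197,162))
def f(s):
    A,B=o+s[0]*d2,o+s[1]*d3; n=np.linalg.norm; return [n(P1-A)-n(P1-B),n(P1-A)-n(A-B)]
for g in [(.8,.8),(.6,.9),(1,.7)]:
    r=least_squares(f,g); A,B=o+r.x[0]*d2,o+r.x[1]*d3; print(r.cost,P1,A,B,(P1+A+B)/3,proj('scene0',(P1+A+B)/3),np.linalg.norm(P1-A)/3**.5)
for y in (.2,.22,.24,.26): print(o+d3*(y-o[1])/d3[1])
print(get_obs()['joint_positions'])
```

```text
1.6783412191996779e-25 [0.6   0.254 0.349] [0.339 0.314 0.382] [0.412 0.064 0.311] [0.45  0.211 0.348] [[192.915  60.19 ]] 0.15558568908828202
3.696217528756304e-19 [0.6   0.254 0.349] [0.339 0.302 0.387] [0.436 0.276 0.139] [0.458 0.277 0.292] [[193.928  72.449]] 0.15446767865046437
1.8623110736578152e-18 [0.6   0.254 0.349] [0.339 0.314 0.382] [0.412 0.064 0.311] [0.45  0.211 0.348] [[192.915  60.19 ]] 0.155585689130377
[0.427 0.2   0.201]
[0.43  0.22  0.185]
[0.432 0.24  0.169]
[0.434 0.26  0.152]
[-1.353  0.116  1.442 -0.     1.584 -0.038]
```

```bash
cat >> h.py <<'E'
from scipy.spatial.transform import Rotation as Ro
from scipy.optimize import least_squares as LS
def Rt(yaw,tilt=0):
    c,s=np.cos(np.radians(yaw)),np.sin(np.radians(yaw))
    return np.array([[c,s,0],[s,-c,0],[0,0,-1]])@Ro.from_euler('y',tilt,degrees=True).as_matrix()
def plan(p,R=None,p0=None,R0=None,vmax=1.,n=None):
    o=get_obs(); p0=o['ee_pos'] if p0 is None else np.array(p0); R0=o['tcp_rot'] if R0 is None else R0; R=R0 if R is None else R
    w=Ro.from_matrix(R0.T@R).as_rotvec(); d=R0.T@(np.array(p)-p0)
    n=n or int(max(1,np.ceil(max(np.abs(d).max()/.025/vmax,np.abs(np.degrees(w)).max()/4/vmax))))
    dr=Ro.from_rotvec(w/n)
    M=sum((dr**k).as_matrix() for k in range(n))
    s=np.linalg.solve(M,d)/.025; t=np.degrees(w)/n/4
    print(n,'x',[[round(float(x),3) for x in s],[round(float(x),3) for x in t]])
    return p,R
E
python3 - <<'E'
from h import *
p,R=plan((.46,.04,.30)); plan(p,Rt(91),p,R)
E
```

```text
24 x [[0.759, -0.995, -0.136], [0.0, 0.0, 0.0]]
20 x [[0.0, 0.0, 0.0], [-0.001, -0.0, -0.954]]
```

Emit:
step_arm(motion=[[[0.759,-0.995,-0.136],[0,0,0]],[[0.759,-0.995,-0.136],[0,0,0]],[[0.759,-0.995,-0.136],[0,0,0]],[[0.759,-0.995,-0.136],[0,0,0]],[[0.759,-0.995,-0.136],[0,0,0]],[[0.759,-0.995,-0.136],[0,0,0]],[[0.759,-0.995,-0.136],[0,0,0]],[[0.759,-0.995,-0.136],[0,0,0]],[[0.759,-0.995,-0.136],[0,0,0]],[[0.759,-0.995,-0.136],[0,0,0]],[[0.759,-0.995,-0.136],[0,0,0]],[[0.759,-0.995,-0.136],[0,0,0]]], gripper=1)

```text
clock: 1.35
ee_pos: [0.3157, -0.3054, 0.2595]
tcp_rot: [[0.968, 0.253, 0.0], [0.253, -0.968, 0.0], [0.0, -0.0, -1.0]]
ft_force: [-0.4, 0.4, -0.4]
width: 0.0929
gripper_force: 0.0
```

Emit:
step_arm(motion=[[[0.759,-0.995,-0.136],[0,0,0]],[[0.759,-0.995,-0.136],[0,0,0]],[[0.759,-0.995,-0.136],[0,0,0]],[[0.759,-0.995,-0.136],[0,0,0]],[[0.759,-0.995,-0.136],[0,0,0]],[[0.759,-0.995,-0.136],[0,0,0]],[[0.759,-0.995,-0.136],[0,0,0]],[[0.759,-0.995,-0.136],[0,0,0]],[[0.759,-0.995,-0.136],[0,0,0]],[[0.759,-0.995,-0.136],[0,0,0]],[[0.759,-0.995,-0.136],[0,0,0]],[[0.759,-0.995,-0.136],[0,0,0]]])

```text
clock: 2.55
ee_pos: [0.4605, 0.0411, 0.3003]
tcp_rot: [[0.967, 0.253, 0.0], [0.253, -0.967, -0.0], [0.0, 0.0, -1.0]]
ft_force: [0.4, -0.4, 0.4]
width: 0.0931
gripper_force: 0.0
```

Emit:
step_arm(motion=[[[0,0,0],[0,0,-0.954]],[[0,0,0],[0,0,-0.954]],[[0,0,0],[0,0,-0.954]],[[0,0,0],[0,0,-0.954]],[[0,0,0],[0,0,-0.954]],[[0,0,0],[0,0,-0.954]],[[0,0,0],[0,0,-0.954]],[[0,0,0],[0,0,-0.954]],[[0,0,0],[0,0,-0.954]],[[0,0,0],[0,0,-0.954]],[[0,0,0],[0,0,-0.954]],[[0,0,0],[0,0,-0.954]],[[0,0,0],[0,0,-0.954]],[[0,0,0],[0,0,-0.954]],[[0,0,0],[0,0,-0.954]],[[0,0,0],[0,0,-0.954]],[[0,0,0],[0,0,-0.954]],[[0,0,0],[0,0,-0.954]],[[0,0,0],[0,0,-0.954]],[[0,0,0],[0,0,-0.954]]])

```text
clock: 4.55
ee_pos: [0.4602, 0.0397, 0.3001]
tcp_rot: [[-0.02, 1.0, -0.0], [1.0, 0.02, 0.0], [0.0, -0.0, -1.0]]
ft_force: [-1.0, 0.6, 0.0]
width: 0.0927
gripper_force: 0.0
```

Run:
```python
from h import *
np.set_printoptions(precision=3,suppress=True)
snap('wrist','w1'); o=get_obs(); print(o['ee_pos'],o['joint_positions'],o['ft_force'],ray('w1',(320,240)))
snap('side','s1');a=np.hstack([cv2.imread('pics/w1.png'),cv2.resize(cv2.imread('pics/side0.png'),None,fx=.25,fy=.25)]) if 0 else 0
```

```text
[0.46 0.04 0.3 ] [ 0.031 -0.363  1.747 -0.     1.758  0.007] [ 0.21   0.243 -0.169] (array([0.458, 0.114, 0.466]), array([-0.004, -0.266, -0.964]))
```

View pics/w1.png

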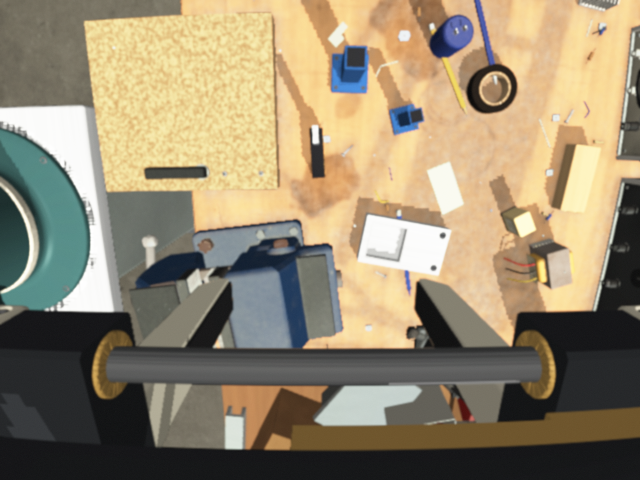

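```bash
cat > fit.py <<'E'
from h import *
from scipy.optimize import minimize
def box(x0,x1,y0,y1,z0,z1): return np.array([[x,y,z] for x in(x0,x1) for y in(y0,y1) for z in(z0,z1)])
U=4
def rend(f,parts,pose,roi,sub=()):
    x,y,a=pose[:3]; c,s=np.cos(a),np.sin(a); x0,y0,x1,y1=roi
    im=np.zeros(((y1-y0)*U,(x1-x0)*U),np.uint8)
    for L,v in ((parts,1),(sub,0)):
        for P in L:
            W=np.c_[x+c*P[:,0]-s*P[:,1],y+s*P[:,0]+c*P[:,1],P[:,2]]
            q=(proj(f,W)-[x0,y0]+.5)*U
            cv2.fillConvexPoly(im,np.round(cv2.convexHull(q.astype(np.float32))*16).astype(np.int32),v,shift=4)
    return im
def fit(views,parts,g,sub=()):
    ms=[]
    for f,roi,m in views:
        im=cv2.imread(f'pics/{f}.png')[roi[1]:roi[3],roi[0]:roi[2]].astype(int)
        im=cv2.resize(im.astype(np.uint8),None,fx=U,fy=U,interpolation=cv2.INTER_LINEAR).astype(int)
        ms.append((f,roi,m(im[:,:,2],im[:,:,1],im[:,:,0]).astype(np.uint8)))
    def cost(p):
        c=0
        for f,roi,m in ms:
            r=rend(f,parts,p,roi,sub); c+=1-(r&m).sum()/max(1,(r|m).sum())
        return c/len(ms)
    b=None
    for da in (0,.1,-.1):
        s=np.array([g[0],g[1],g[2]+da]); r=minimize(cost,s,method='Nelder-Mead',options=dict(initial_simplex=np.vstack([s,s+[.006,0,0],s+[0,.006,0],s+[0,0,.1]]),xatol=1e-4,fatol=1e-4))
        if b is None or r.fun<b.fun: b=r
    print(np.round(b.x[:2],4),'yaw',round(np.degrees(b.x[2]),2),'1-IoU',round(b.fun,3)); return b.x
blue=lambda R,G,B:(B>R*1.6)&(B>60)
post=[box(-.022,.022,-.022,.022,0,.008),box(-.011,.011,-.011,.011,0,.09)]; ptop=[box(-.010,.010,-.010,.010,.09,.0901)]
plate=[box(-.056,.056,-.032,.032,0,.018)]
E
python3 - <<'E'
from fit import *
V=[('w1',(322,32,378,104),blue),('scene0',(228,192,270,262),blue)]
for v in (V[:1],V[1:],V): fit(v,post,(.489,.196,.02),ptop)
wh=lambda R,G,B:(R<G*1.15)&(np.minimum(R,B)>95)&(B>R*.85)
P=[('w1',(345,200,465,290),wh),('scene0',(295,288,395,356),wh)]
for v in (P[:1],P[1:],P): fit(v,plate,(.567,-.0137,np.radians(170.6)))
im=cv2.imread('pics/w1.png')
for x,y in [(400,225),(430,250),(318,135),(318,170),(340,180),(316,130)]: print((x,y),im[y,x])
print('vise corner right-top', [atz('w1',(332,246),z) for z in(.05,.1,.15)], 'stock far', atz('w1',(318,178),.024),atz('w1',(318,125),.076))
E
```

```text
[0.4886 0.1977] yaw -0.53 1-IoU 0.229
[0.4877 0.1983] yaw -8.27 1-IoU 0.189
[0.4884 0.198 ] yaw -1.6 1-IoU 0.218
[ 0.5669 -0.0158] yaw 170.86 1-IoU 0.097
[ 0.5665 -0.0149] yaw 170.95 1-IoU 0.061
[ 0.5667 -0.0156] yaw 170.7 1-IoU 0.081
(400, 225) [251 252 252]
(430, 250) [251 252 252]
(318, 135) [187 192 193]
(318, 170) [48 47 48]
(340, 180) [111 172 230]
(316, 130) [250 252 251]
vise corner right-top [array([ 0.47083832, -0.00830661,  0.05      ]), array([0.46928411, 0.00639642, 0.1       ]), array([0.46772991, 0.02109946, 0.15      ])] stock far [0.45216915 0.07105675 0.024     ] [0.45198502 0.13149219 0.076     ]
```

Run:
```python
from h import *
p,R=plan((.4885,.1557,.1796),Rt(90,20)); plan((.4885,.2035,.048),R,p,R)
```

```text
5 x [[0.786, 0.235, 1.089], [-0.01, 1.0, 0.052]]
6 x [[-0.001, -0.0, 0.933], [0.0, 0.0, 0.0]]
```

Emit:
step_arm(motion=[[[0.655,0.196,0.908],[-0.008,0.833,0.043]],[[0.655,0.196,0.908],[-0.008,0.833,0.043]],[[0.655,0.196,0.908],[-0.008,0.833,0.043]],[[0.655,0.196,0.908],[-0.008,0.833,0.043]],[[0.655,0.196,0.908],[-0.008,0.833,0.043]],[[0.655,0.196,0.908],[-0.008,0.833,0.043]],[[0,0,0],[0,0,0]],[[0,0,0],[0,0,0]]])

```text
clock: 5.45
ee_pos: [0.4886, 0.1558, 0.1806]
tcp_rot: [[0.002, 1.0, 0.0], [0.94, -0.002, 0.34], [0.34, -0.001, -0.94]]
ft_force: [-0.3, 0.3, 0.7]
width: 0.0932
gripper_force: 0.0
```

Run:
```python
from fit import *
snap('wrist','w2'); o=get_obs(); print(o['ee_pos'],o['ft_force'])
q=proj('w2',[[x,y,z] for x,y,z in [(.4885,.197,.09),(.4885,.197,0),(.46,.17,0),(.51,.22,0)]]); print(q)
a=q.astype(int); roi=(max(0,a[:,0].min()-30),max(0,a[:,1].min()-40),min(640,a[:,0].max()+30),min(480,a[:,1].max()+30)); print(roi)
fit([('w2',roi,blue)],post,(.489,.197,0.0),ptop)
plan((.4885,.2035,.048),Rt(90,20))
```

```text
[0.48888889 0.15579894 0.18136003] [-0.09986605  0.62718822 -0.90890444]
[[324.19052762 231.11540706]
 [324.01490964 240.13579014]
 [296.06033173 266.67492046]
 [344.8866068  217.76100629]]
(np.int64(266), np.int64(177), np.int64(374), np.int64(296))
[0.4881 0.1972] yaw -0.36 1-IoU 0.274
6 x [[-0.004, -0.003, 0.944], [0.003, 0.004, -0.003]]
```

View pics/w2.png

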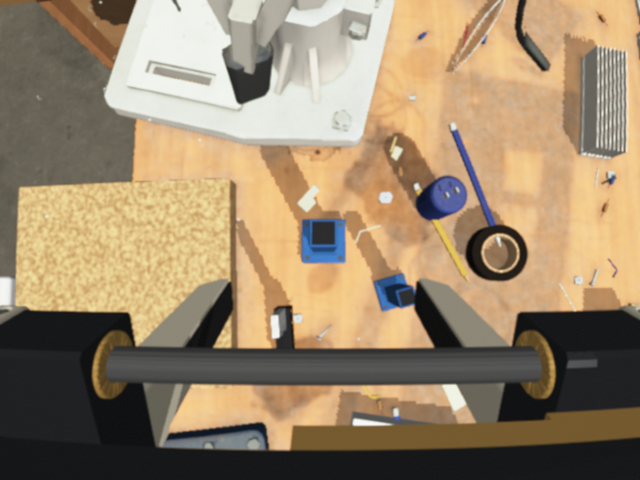

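Emit:
step_arm(motion=[[[-0.004,0,0.94],[0,0,0]],[[-0.004,0,0.94],[0,0,0]],[[-0.004,0,0.94],[0,0,0]],[[-0.004,0,0.94],[0,0,0]],[[-0.004,0,0.94],[0,0,0]],[[-0.004,0,0.94],[0,0,0]],[[0,0,0],[0,0,0]]])

```text
clock: 6.2
ee_pos: [0.488, 0.2039, 0.0463]
tcp_rot: [[0.001, 1.0, -0.002], [0.94, -0.001, 0.341], [0.341, -0.002, -0.94]]
ft_force: [0.2, -0.6, 0.5]
width: 0.0932
gripper_force: 0.0
```

Emit:
step_arm(motion=[[[0,0,0],[0,0,0]],[[0,0,0],[0,0,0]],[[0,0,0],[0,0,0]],[[0,0,0],[0,0,0]],[[0,0,0],[0,0,0]],[[0,0,0],[0,0,0]],[[0,0,0],[0,0,0]],[[0,0,0],[0,0,0]]], gripper=-1, newtons=35)

```text
clock: 7.0
ee_pos: [0.4888, 0.2041, 0.0477]
tcp_rot: [[0.001, 1.0, 0.001], [0.94, -0.001, 0.342], [0.342, 0.0, -0.94]]
ft_force: [-0.6, 0.3, -0.1]
width: 0.0335
gripper_force: 0.0
```

Emit:
step_arm(motion=[[[0,0,0],[0,0,0]],[[0,0,0],[0,0,0]],[[0,0,0],[0,0,0]],[[0,0,0],[0,0,0]],[[0.1,0,-0.27],[0,0,0]],[[0.274,0,-0.752],[0,0,0]],[[0.274,0,-0.752],[0,0,0]],[[0,0,0],[0,0,0]]])

```text
clock: 7.8
ee_pos: [0.4899, 0.2043, 0.0976]
tcp_rot: [[-0.0, 1.0, 0.004], [0.94, -0.001, 0.342], [0.342, 0.004, -0.94]]
ft_force: [0.1, -0.2, -4.3]
width: 0.0215
gripper_force: 35.0
```

Run:
```python
from h import *
o=get_obs(); print(o['ee_pos'],o['ft_force'],o['torque'],o['width'])
n=np.array([.0,0])
c,s=np.cos(np.radians(170.8)),np.sin(np.radians(170.8))
N=np.array([.5667,-.0153])+.024*np.array([c,s]); print('nest',N)
# tool axis dir; post ctr offset from tcp
R=Rt(80.8,20); off=R@np.array([0,0,-.019]); print(off)
```

```text
[0.48992913 0.20429776 0.09762775] [ 0.12883736 -0.20481016 -4.29489407] [-0.4694434  -0.10899544 -0.04109972] 0.021530282125936294
nest [ 0.54300873 -0.01146285]
[-0.00103897 -0.00641479  0.01785416]
```

Run:
```python
from h import *
p,R=plan((.495,.185,.135)); plan((.5441,-.0049,.135),Rt(80.8,20),p,R,n=9)
```

```text
2 x [[-0.107, 0.105, -0.834], [0.0, 0.0, 0.0]]
9 x [[-0.777, 0.279, -0.283], [-0.081, -0.001, 0.24]]
```

Emit:
step_arm(motion=[[[-0.107,0.105,-0.834],[0,0,0]],[[-0.107,0.105,-0.834],[0,0,0]],[[-0.777,0.279,-0.283],[-0.081,-0.001,0.24]],[[-0.777,0.279,-0.283],[-0.081,-0.001,0.24]],[[-0.777,0.279,-0.283],[-0.081,-0.001,0.24]],[[-0.777,0.279,-0.283],[-0.081,-0.001,0.24]],[[-0.777,0.279,-0.283],[-0.081,-0.001,0.24]],[[-0.777,0.279,-0.283],[-0.081,-0.001,0.24]],[[-0.777,0.279,-0.283],[-0.081,-0.001,0.24]],[[-0.777,0.279,-0.283],[-0.081,-0.001,0.24]],[[-0.777,0.279,-0.283],[-0.081,-0.001,0.24]],[[0,0,0],[0,0,0]],[[0,0,0],[0,0,0]]])

```text
clock: 9.1
ee_pos: [0.543, -0.0052, 0.1313]
tcp_rot: [[0.152, 0.987, 0.05], [0.928, -0.16, 0.338], [0.341, -0.005, -0.94]]
ft_force: [-0.0, 0.1, -3.9]
width: 0.0217
gripper_force: 35.0
```

Run:
```python
from h import *
o=get_obs(); print(o['ee_pos'],o['ft_force'],o['torque'],o['width'])
plan((.5441,-.0049,.078),Rt(80.8,20))
```

```text
[ 0.54296688 -0.00517105  0.13129882] [-0.02128003  0.14851054 -3.86645743] [-0.3536704  -0.06619388  0.00991021] 0.02173341523673694
3 x [[-0.237, 0.017, 0.67], [-0.02, 0.004, -0.009]]
```

Emit:
step_arm(motion=[[[-0.237,0.017,0.67],[-0.02,0.004,-0.009]],[[-0.237,0.017,0.67],[-0.02,0.004,-0.009]],[[-0.237,0.017,0.67],[-0.02,0.004,-0.009]],[[0,0,0],[0,0,0]],[[0,0,0],[0,0,0]],[[0,0,0],[0,0,0]]])

```text
clock: 9.7
ee_pos: [0.5448, -0.0046, 0.08]
tcp_rot: [[0.148, 0.987, 0.056], [0.928, -0.159, 0.337], [0.342, 0.002, -0.94]]
ft_force: [-0.0, 0.1, -3.5]
width: 0.022
gripper_force: 35.0
```

Run:
```python
from fit import *
o=get_obs(); print(o['ee_pos'],o['ft_force'],o['torque'])
for n in ('scene','side'): snap(n,n+'3')
o=get_obs(); print(o['ee_pos']); snap('wrist','w3'); print(get_obs()['ee_pos'])
a=cv2.imread('pics/scene3.png')[265:360,285:400]; b=cv2.imread('pics/side3.png')[170:255,275:365]
a=cv2.resize(a,None,fx=4,fy=4,interpolation=cv2.INTER_CUBIC); b=cv2.resize(b,None,fx=3.7,fy=3.7,interpolation=cv2.INTER_CUBIC)
im=np.zeros((400,800,3),np.uint8); im[:380,:460]=a; im[:b.shape[0],462:462+b.shape[1]]=b; cv2.imwrite('pics/c4.png',im)
```

```text
[ 0.54484521 -0.00458423  0.08000629] [-0.01863199  0.11739493 -3.52824521] [-0.40946086 -0.00417508 -0.01492386]
[ 0.54486499 -0.0047681   0.07992845]
[ 0.5447861  -0.00482684  0.07977638]
```

View pics/c4.png

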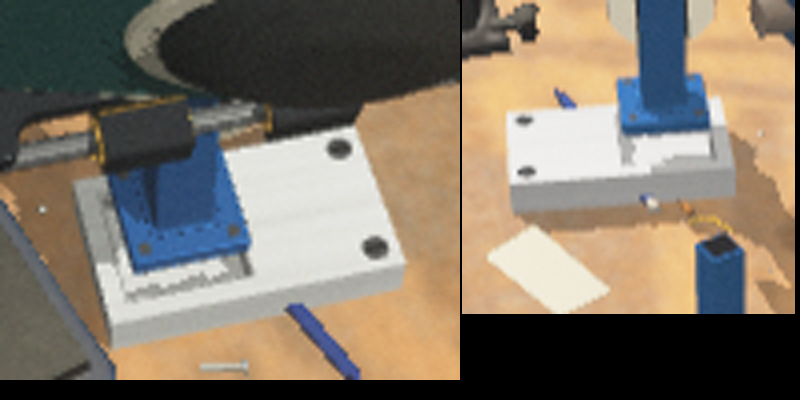

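Run:
```python
from h import *
np.set_printoptions(precision=4,suppress=True)
S=lambda x,y:('scene3',(x/4+285-.37,y/4+265-.37)); D=lambda x,y:('side3',((x-462)/3.7+275-.36,y/3.7+170-.36))
z=.0797-.0475
c,s=np.cos(np.radians(170.8)),np.sin(np.radians(170.8))
T=np.array([[c,s],[-s,c]]); P=np.array([.5667,-.0153])
f=lambda p: T@(p[:2]-P)*1000
for n,q in [('foot S',[S(136,272),S(248,249)]),('foot D',[D(622,132),D(710,130)])]:
    print(n,[f(atz(*k,z)) for k in q])
for n,q in [('nest S',[S(252,275),S(120,300)]),('nest D',[D(714,155),D(622,163)]),('screws',[S(340,149),S(375,247),D(525,121),D(527,172)]),('corners',[S(75,183),S(356,130),S(406,262),S(112,320),D(507,111),D(512,184),D(734,168),D(718,99)])]:
    print(n,[f(atz(*k,.018)) for k in q])
```

```text
foot S [array([45.0256, 21.6868]), array([ 3.1607, 21.7311])]
foot D [array([  0.84  , -17.6494]), array([ 44.3102, -21.4912])]
nest S [array([ 1.7384, 24.2985]), array([51.3762, 23.2753])]
nest D [array([ 46.005 , -22.9285]), array([ -0.1925, -24.0433])]
screws [array([-46.3633, -22.0962]), array([-45.974 ,  23.3054]), array([-47.0539,  20.0403]), array([-47.5437, -25.8222])]
corners [array([ 56.3193, -30.5017]), array([-55.0469, -29.2322]), array([-55.1407,  32.1774]), array([56.094 , 30.6995]), array([-56.0523,  30.6402]), array([-55.2243, -35.1546]), array([ 54.5595, -35.4217]), array([53.7869, 27.7743])]
```

Emit:
step_arm(motion=[[[-0.055,0,0.15],[0,0,0]],[[-0.055,0,0.15],[0,0,0]],[[-0.055,0,0.15],[0,0,0]],[[-0.028,0,0.075],[0,0,0]],[[-0.014,0,0.038],[0,0,0]],[[-0.014,0,0.038],[0,0,0]],[[-0.014,0,0.038],[0,0,0]],[[0,0,0],[0,0,0]]])

```text
clock: 10.65
ee_pos: [0.5452, -0.0044, 0.0644]
tcp_rot: [[0.148, 0.987, 0.057], [0.927, -0.159, 0.339], [0.343, 0.003, -0.939]]
ft_force: [-9.2, 3.8, 22.0]
width: 0.022
gripper_force: 35.0
```

Emit:
step_arm(motion=[[[0.002,-0.02,0.004],[0,0,0]],[[0.002,-0.02,0.004],[0,0,0]],[[0,0,0],[0,0,0]],[[0,0,0],[0,0,0]]])

```text
clock: 11.05
ee_pos: [0.5447, -0.0044, 0.0644]
tcp_rot: [[0.148, 0.987, 0.059], [0.928, -0.159, 0.338], [0.343, 0.004, -0.939]]
ft_force: [-5.4, 2.4, 21.2]
width: 0.022
gripper_force: 35.0
```

Emit:
step_arm(motion=[[[0.005,-0.03,0.004],[0,0,0]],[[0.01,-0.02,0.004],[0,0,0]],[[0,0,0],[0,0,0]],[[0,0,0],[0,0,0]]])

```text
clock: 11.45
ee_pos: [0.5435, -0.0038, 0.0625]
tcp_rot: [[0.149, 0.987, 0.058], [0.928, -0.16, 0.338], [0.343, 0.004, -0.939]]
ft_force: [7.4, 2.7, 0.3]
width: 0.0221
gripper_force: 35.0
```

Emit:
step_arm(motion=[[[-0.003,0.02,0.02],[0,0,0]],[[-0.014,0,0.038],[0,0,0]],[[-0.014,0,0.038],[0,0,0]],[[0,0,0],[0,0,0]],[[0,0,0],[0,0,0]]])

```text
clock: 11.95
ee_pos: [0.5436, -0.0038, 0.0595]
tcp_rot: [[0.149, 0.987, 0.057], [0.928, -0.16, 0.338], [0.342, 0.003, -0.94]]
ft_force: [6.3, 2.8, -1.3]
width: 0.022
gripper_force: 35.0
```

Emit:
step_arm(motion=[[[0.0,0.013,0.04],[0,0,0]],[[-0.014,0,0.038],[0,0,0]],[[-0.014,0,0.038],[0,0,0]],[[0,0,0],[0,0,0]],[[0,0,0],[0,0,0]]])

```text
clock: 12.45
ee_pos: [0.5436, -0.0037, 0.0562]
tcp_rot: [[0.149, 0.987, 0.057], [0.928, -0.16, 0.337], [0.342, 0.002, -0.94]]
ft_force: [6.2, 0.7, -1.7]
width: 0.0217
gripper_force: 35.0
```

Emit:
step_arm(motion=[[[-0.012,0.012,0.038],[0,0,0]],[[-0.014,0,0.038],[0,0,0]],[[-0.007,0,0.019],[0,0,0]],[[0,0,0],[0,0,0]],[[0,0,0],[0,0,0]]])

```text
clock: 12.95
ee_pos: [0.5438, -0.0038, 0.0554]
tcp_rot: [[0.149, 0.987, 0.056], [0.928, -0.159, 0.338], [0.342, 0.002, -0.94]]
ft_force: [-6.0, -2.2, 19.1]
width: 0.0219
gripper_force: 35.0
```

Emit:
step_arm(motion=[[[0,0,0],[0,0,0]],[[0,0,0],[0,0,0]],[[0,0,0],[0,0,0]],[[0,0,0],[0,0,0]],[[0,0,0],[0,0,0]],[[0,0,0],[0,0,0]]], gripper=0.3)

```text
clock: 13.55
ee_pos: [0.5435, -0.0036, 0.0536]
tcp_rot: [[0.149, 0.987, 0.055], [0.928, -0.159, 0.337], [0.342, 0.001, -0.94]]
ft_force: [0.1, -0.2, 0.0]
width: 0.0599
gripper_force: 0.0
```

Emit:
step_arm(motion=[[[0,0,-0.3],[0,0,0]],[[0,0,-0.7],[0,0,0]],[[0,0,-0.9],[0,0,0]],[[0,0,-0.9],[0,0,0]],[[0,0,-0.9],[0,0,0]],[[0,0,-0.9],[0,0,0]],[[0,0,-0.9],[0,0,0]],[[0,0,-0.9],[0,0,0]],[[0,0,0],[0,0,0]]])

```text
clock: 14.45
ee_pos: [0.5354, -0.0587, 0.2075]
tcp_rot: [[0.149, 0.987, 0.06], [0.928, -0.16, 0.336], [0.341, 0.005, -0.94]]
ft_force: [0.1, 0.4, 0.9]
width: 0.0604
gripper_force: 0.0
```

Run:
```python
from fit import *
np.set_printoptions(precision=4,suppress=True)
o=get_obs(); print(o['ee_pos'],o['ft_force'],o['width'])
for n in ('scene','side','wrist'): snap(n,n+'4')
seat=[box(-.011,.011,-.011,.011,.016,.098)]; st=[box(-.010,.010,-.010,.010,.098,.0981)]
for f in ('scene4','side4'):
    q=proj(f,[[.543,-.0115,.02],[.543,-.0115,.098]]); roi=(int(q[:,0].min())-22,int(q[:,1].min())-18,int(q[:,0].max())+22,int(q[:,1].max())+12); print(q,roi)
    fit([(f,roi,blue)],seat,(.543,-.0115,np.radians(-9.2)),st)
A=cv2.resize(cv2.imread('pics/wrist4.png')[:310],(640,310)); 
a=cv2.imread('pics/scene4.png')[250:350,225:385]; b=cv2.imread('pics/side4.png')[150:250,280:420]
im=np.zeros((600,800,3),np.uint8); im[:310,:640]=A; a=cv2.resize(a,None,fx=2.5,fy=2.5); b=cv2.resize(b,None,fx=2.8,fy=2.8)
im[315:565,:400]=a; im[315:595,405:797]=b; cv2.imwrite('pics/c5.png',im)
```

```text
[ 0.5354 -0.0587  0.2075] [0.1336 0.4455 0.9167] 0.060423846810045624
[[328.9325 322.0202]
 [329.8589 290.969 ]] (306, 272, 351, 334)
[ 0.5425 -0.018 ] yaw -12.92 1-IoU 0.389
[[329.7402 204.6065]
 [328.6319 168.2427]] (306, 150, 351, 216)
[ 0.5446 -0.0036] yaw -13.87 1-IoU 0.315
```

View pics/c5.png

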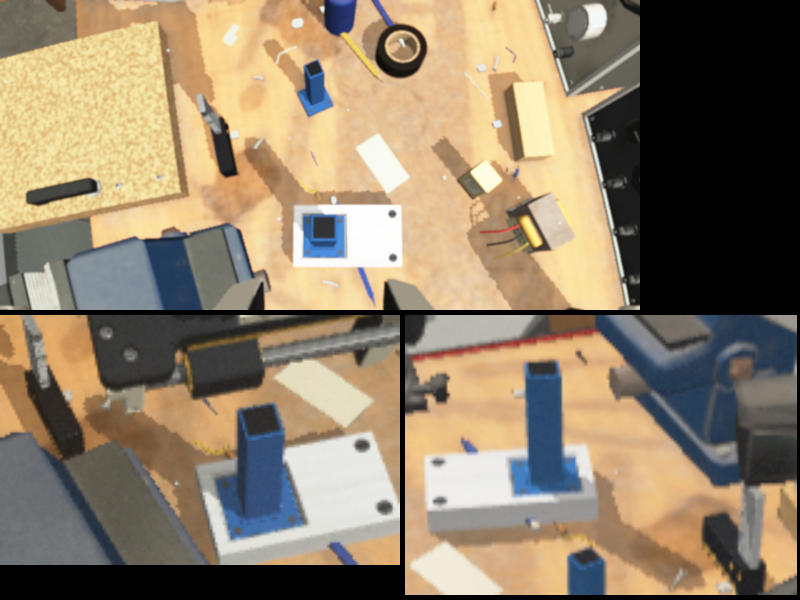

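Run:
```python
from fit import *
np.set_printoptions(precision=4,suppress=True)
stock=[box(-.03,.03,-.008,.008,0,.024)]; bl=[box(.012,.03,-.003,.003,.024,.076)]
dk=lambda R,G,B:np.maximum(np.maximum(R,G),B)<85
g=(.449,.094,np.radians(95))
V=[('wrist4',(190,110,255,190),dk),('w1',(300,138,336,190),dk),('scene4',(228,262,264,308),dk)]
for v in [[V[0]],[V[1]],[V[2]],V[:2]]: fit(v,stock,g,bl)
# vise: yellow/blue corner check
print('vise corners', [atz('wrist4',q,.1) for q in [(228,226),(258,290)]],[atz('w1',q,.1) for q in [(332,246),(341,330)]])
T=lambda a,b:print(tri(('wrist4',a),('w1',b)))
T((228,226),(332,246)); T((183,232),(300,245)); T((214,135),(312,152)); T((240,229),(340,270))
```

```text
[0.4504 0.1017] yaw 97.41 1-IoU 0.227
[0.4501 0.1033] yaw 90.66 1-IoU 0.254
[0.4494 0.1018] yaw 92.61 1-IoU 0.151
[0.45   0.1029] yaw 96.26 1-IoU 0.248
vise corners [array([0.4652, 0.0009, 0.1   ]), array([ 0.4818, -0.054 ,  0.1   ])] [array([0.4693, 0.0064, 0.1   ]), array([ 0.4823, -0.0945,  0.1   ])]
[0.4668 0.0032 0.0951]
[0.4315 0.0042 0.0997]
[0.4469 0.1036 0.0403]
[ 0.479  -0.0086  0.1302]
```

Run:
```python
from fit import *
plan((.4497,.1055,.15),Rt(95)); print(atz('wrist4',(185,190),.005),atz('w1',(277,188),.005))
```

```text
5 x [[1.154, -0.764, 0.679], [0.125, -0.994, -0.701]]
[0.40010234 0.06334912 0.005     ] [0.39898067 0.05541998 0.005     ]
```

Emit:
step_arm(motion=[[[0.721,-0.478,0.424],[0.078,-0.621,-0.438]],[[0.721,-0.478,0.424],[0.078,-0.621,-0.438]],[[0.721,-0.478,0.424],[0.078,-0.621,-0.438]],[[0.721,-0.478,0.424],[0.078,-0.621,-0.438]],[[0.721,-0.478,0.424],[0.078,-0.621,-0.438]],[[0.721,-0.478,0.424],[0.078,-0.621,-0.438]],[[0.721,-0.478,0.424],[0.078,-0.621,-0.438]],[[0.721,-0.478,0.424],[0.078,-0.621,-0.438]],[[0,0,0],[0,0,0]],[[0,0,0],[0,0,0]]])

```text
clock: 15.6
ee_pos: [0.4479, 0.1044, 0.1477]
tcp_rot: [[-0.089, 0.996, -0.001], [0.996, 0.089, 0.0], [0.0, -0.001, -1.0]]
ft_force: [0.3, -0.3, 0.4]
width: 0.0603
gripper_force: 0.0
```

Run:
```python
from fit import *
np.set_printoptions(precision=4,suppress=True)
o=get_obs(); print(o['ee_pos'],o['tcp_rot'][:,0])
snap('wrist','w5')
stock=[box(-.03,.03,-.008,.008,0,.024)]; bl=[box(.012,.03,-.003,.003,.024,.076)]
q=proj('w5',[[.45,.07,.0],[.45,.135,0],[.45,.07,.024],[.45,.132,.076],[.435,.1,.02],[.47,.1,.02]]); print(q)
roi=(int(q[:,0].min())-15,int(q[:,1].min())-15,int(q[:,0].max())+15,min(300,int(q[:,1].max())+15)); print(roi)
for th in (70,85,100):
    dk=lambda R,G,B:np.maximum(np.maximum(R,G),B)<th
    x=fit([('w5',roi,dk)],stock,(.45,.102,np.radians(94)),bl)
im=cv2.imread('pics/w5.png')[roi[1]:roi[3],roi[0]:roi[2]].max(2)
m=dk(im,im,im)
for r in im[::4,::3]: print(''.join('#' if v<70 else '+' if v<110 else 'O' if v>235 else '.' for v in r))
r=rend('w5',stock,x,roi,bl)[::16,::12]; print()
for l in r: print(''.join('#' if v else '.' for v in l))
```

```text
[0.4479 0.1044 0.1477] [-0.0888  0.996   0.0003]
[[323.3783 262.9461]
 [329.8613 193.5965]
 [323.3762 272.0257]
 [331.4168 213.6244]
 [308.9817 236.0585]
 [349.716  239.5432]]
(293, 178, 364, 287)
[0.4495 0.1006] yaw 92.44 1-IoU 0.308
[0.4497 0.1008] yaw 92.34 1-IoU 0.25
[0.4501 0.1009] yaw 93.36 1-IoU 0.224
OOOO........OOOOOOOOOOOO
OOOO.........OOOOOOOOOOO
OOOO.........OOOOOOOOOOO
OOOO.........OOOOOOOOOOO
OOOO..........OOOOOOOOOO
OOOOO.....++...OOOOOOOOO
OOOO.....##+###OOOOOOOOO
OOOO.....##+++#OOOOOOOOO
OOOO.....##+++#...OOOOOO
OOOO.....##...#..OOOOOOO
OOOOO....#+OOO#..OOOOOOO
OOOO.....#+OO.#OOOOO....
OOOOO....#+OO.#OOOO.....
OOOO.....#.OO.+OOOO.....
OOOO.....#.OOO#O........
OOOOO....#.OO.#.........
OOOOOO...######.........
OOOOOO...#####+.........
OOOOOO..+#####+.........
OOOOO...+#####+.........
OOOOO....#####+.........
.OOO.....#####+.........
.........#####..........
........................
........................
........................
........................
........................

........................
........................
........................
........................
........................
........................
.........######.........
.........##...##........
.........##...#.........
.........##...#.........
.........##...#.........
.........##...#.........
.........##...#.........
.........##...#.........
.........##...#.........
.........##...#.........
.........######.........
.........######.........
.........######.........
.........######.........
.........######.........
........#######.........
........#######.........
........#######.........
........................
........................
........................
........................
```

Run:
```python
from fit import *
plan((.4496,.105,.004),Rt(93.5),n=8)
```

```text
8 x [[0.005, 0.007, 0.721], [0.0, -0.001, 0.048]]
```

Emit:
step_arm(motion=[[[0.005,0.007,0.721],[0,0,0.048]],[[0.005,0.007,0.721],[0,0,0.048]],[[0.005,0.007,0.721],[0,0,0.048]],[[0.005,0.007,0.721],[0,0,0.048]],[[0.005,0.007,0.721],[0,0,0.048]],[[0.005,0.007,0.721],[0,0,0.048]],[[0.005,0.007,0.721],[0,0,0.048]],[[0.005,0.007,0.721],[0,0,0.048]],[[0,0,0],[0,0,0]],[[0,0,0],[0,0,0]]])

```text
clock: 16.65
ee_pos: [0.4501, 0.1044, 0.0047]
tcp_rot: [[-0.059, 0.998, 0.0], [0.998, 0.059, 0.0], [0.0, 0.0, -1.0]]
ft_force: [1.1, 0.3, 0.7]
width: 0.0608
gripper_force: 0.0
```

Emit:
step_arm(motion=[[[0,0,0],[0,0,0]],[[0,0,0],[0,0,0]],[[0,0,0],[0,0,0]],[[0,0,0],[0,0,0]],[[0,0,0],[0,0,0]],[[0,0,0],[0,0,0]],[[0,0,0],[0,0,0]],[[0,0,0],[0,0,0]]], gripper=-1, newtons=45)

```text
clock: 17.45
ee_pos: [0.4499, 0.105, 0.0044]
tcp_rot: [[-0.06, 0.998, 0.001], [0.998, 0.06, 0.0], [0.0, 0.001, -1.0]]
ft_force: [0.8, 0.8, 1.0]
width: 0.0154
gripper_force: 45.0
```

Run:
```python
from fit import *
p0=(.4499,.105,.0044);R0=Rt(93.4)
p,R=plan((.4499,.105,.145),None,p0,R0,n=7); p,R=plan((.5951,-.0194,.145),Rt(170.8),p,R,n=20); plan((.5951,-.0194,.045),R,p,R,n=6)
```

```text
7 x [[0.0, 0.0, -0.803], [0.0, 0.0, 0.0]]
20 x [[-0.408, 0.066, 0.0], [0.0, 0.0, -0.968]]
6 x [[0.0, 0.0, 0.667], [0.0, 0.0, 0.0]]
```

Emit:
step_arm(motion=[[[0,0,-0.4],[0,0,0]],[[0,0,-0.803],[0,0,0]],[[0,0,-0.803],[0,0,0]],[[0,0,-0.803],[0,0,0]],[[0,0,-0.803],[0,0,0]],[[0,0,-0.803],[0,0,0]],[[0,0,-0.803],[0,0,0]],[[0,0,-0.403],[0,0,0]]])

```text
clock: 18.25
ee_pos: [0.45, 0.105, 0.147]
tcp_rot: [[-0.06, 0.998, 0.003], [0.998, 0.06, 0.0], [0.0, 0.003, -1.0]]
ft_force: [-0.4, 0.0, -1.5]
width: 0.0153
gripper_force: 45.0
```

Emit:
step_arm(motion=[[[-0.408,0.066,0],[0,0,-0.968]],[[-0.408,0.066,0],[0,0,-0.968]],[[-0.408,0.066,0],[0,0,-0.968]],[[-0.408,0.066,0],[0,0,-0.968]],[[-0.408,0.066,0],[0,0,-0.968]],[[-0.408,0.066,0],[0,0,-0.968]],[[-0.408,0.066,0],[0,0,-0.968]],[[-0.408,0.066,0],[0,0,-0.968]],[[-0.408,0.066,0],[0,0,-0.968]],[[-0.408,0.066,0],[0,0,-0.968]],[[-0.408,0.066,0],[0,0,-0.968]],[[-0.408,0.066,0],[0,0,-0.968]],[[-0.408,0.066,0],[0,0,-0.968]],[[-0.408,0.066,0],[0,0,-0.968]],[[-0.408,0.066,0],[0,0,-0.968]],[[-0.408,0.066,0],[0,0,-0.968]],[[-0.408,0.066,0],[0,0,-0.968]],[[-0.408,0.066,0],[0,0,-0.968]],[[-0.408,0.066,0],[0,0,-0.968]],[[-0.408,0.066,0],[0,0,-0.968]]])

```text
clock: 20.25
ee_pos: [0.5952, -0.0196, 0.1446]
tcp_rot: [[-0.988, 0.155, -0.0], [0.155, 0.988, 0.0], [0.0, 0.0, -1.0]]
ft_force: [-0.8, -0.6, -2.3]
width: 0.0154
gripper_force: 45.0
```

Emit:
step_arm(motion=[[[0,0,0],[0,0,0]],[[0,0,0],[0,0,0]],[[0,0,0],[0,0,0]]])

```text
clock: 20.55
ee_pos: [0.5946, -0.0194, 0.1448]
tcp_rot: [[-0.987, 0.16, 0.0], [0.16, 0.987, 0.0], [-0.0, 0.0, -1.0]]
ft_force: [0.2, -0.4, -1.7]
width: 0.0157
gripper_force: 45.0
```

Run:
```python
from fit import *
o=get_obs(); print(o['ee_pos'],o['ft_force'],o['torque'],o['width'],o['joint_positions'])
plan((.5951,-.0194,.045),Rt(170.8),n=6)
```

```text
[ 0.59458215 -0.01941089  0.14483272] [ 0.23840362 -0.40246403 -1.67487742] [ 0.05388177 -0.18227669 -0.02178942] 0.015729404920491727 [-7.55857511e-02 -2.85424058e-02  1.71085239e+00  1.45413295e-04
  1.45901595e+00 -1.48610688e+00]
6 x [[-0.003, 0.001, 0.666], [0.0, 0.001, 0.001]]
```

Emit:
step_arm(motion=[[[0,0,0.667],[0,0,0]],[[0,0,0.667],[0,0,0]],[[0,0,0.667],[0,0,0]],[[0,0,0.667],[0,0,0]],[[0,0,0.667],[0,0,0]],[[0,0,0.667],[0,0,0]],[[0,0,0.3],[0,0,0]],[[0,0,0.3],[0,0,0]],[[0,0,0.08],[0,0,0]],[[0,0,0.08],[0,0,0]],[[0,0,0],[0,0,0]],[[0,0,0],[0,0,0]]])

```text
clock: 21.75
ee_pos: [0.5954, -0.0195, 0.0264]
tcp_rot: [[-0.987, 0.158, 0.001], [0.158, 0.987, 0.0], [-0.001, 0.0, -1.0]]
ft_force: [0.2, -1.1, -1.5]
width: 0.0157
gripper_force: 45.0
```

Run:
```python
from fit import *
np.set_printoptions(precision=4,suppress=True)
snap('wrist','w6');snap('side','s6');snap('scene','c6');o=get_obs(); print(o['ee_pos'],o['ft_force'],o['torque'])
# side silhouette ascii: post & blade area
q=proj('s6',[[.5428,-.011,.05],[.568,-.015,.05],[.595,-.019,.02]]); print(q)
im=cv2.imread('pics/s6.png')[165:225:2,280:360].astype(int)
for r in im: print(''.join('B' if p[0]>1.6*p[2] and p[0]>50 else '#' if p.max()<70 else 'O' if p.min()>190 else 'w' if p[2]<p[0]*1.2 and p.min()>100 else '.' for p in r))
```

```text
[ 0.5953 -0.0195  0.0262] [-0.0809  0.9619 -1.6631] [ 0.0008 -0.1581 -0.0182]
[[329.4998 191.1816]
 [315.6953 192.1784]
 [301.8483 206.8899]]
...........................#######...####......................................B
..w..#........................############..##########B.........................
...........................#...###########.B##########B...................ww....
.##.######################################.BB#BBBBBBBBBw........................
#########################################..BBBBBBBBBBBBB........................
################........wwwwwwwwwwwwwwwwww.BBBBBBBBBBBBB........................
wwwwwwwwwwwwwwwwwwwwwwwwwwwwwwwwwwwwwwwwww.BBBBBBBBBBBBB........................
wwwwwwwwwwwwwwwwwwwwwwwwwwwwwwwwwwwwwwwwww.BBBBBBBBBBBBB........................
wwwwwwwwwwwwwwwwwwwwwwwwwwwwwwwwwwww...www..BBBBBBBBBBBB........................
www..wwwwwwwwwwwwwwwwwwwwwwwwwwwwww....www..BBBBBBBBBBBB........................
ww...wwwwwwwwwwwwwwwwwwwwwwwwwwwwwwww.wwww..BBBBBBBBBBBB........................
wwwwwwwwwwwwwwwwwwwwwwwwwwwwwwwwwwwww.wwww.wBBBBBBBBBBBB...........
[... 771 characters left out ...]
........ww.BBBBBBBBBBBBBBBBBBBBBBBOOOOO.............
...........wwwwwwwwwwwwwwwwwwwwwwwwwwwwBBBBBBBBBBBBBBBBBBBBBBB.wwwOw............
........wwwwwwwwwwwwwwwwwwwwwwwwwwwwwwwBBBBBBBBBBBBBBBBBBBB..BBwwwww............
........wwwwwwwwwwwwwwwwwwwwwwwwwwwwwwwBB.BBBBBBBBBBwwwwwwwwwwwwwwww............
.......OOOww..wwwwwwwwwwwwwwwwwwwwwwwwwwwwwwwwwwwwwwwwwwwwwwwwwwwwwww...........
........OOwwwwwwwwwwwwwwwwwwwwwwwwwwwwwwwwwwwwwwwwwwwwwwwwwwwwwwwwwww...........
........OOOOOwwwwwwwwwwwwwwwwwwwwwwwwwwwwwwwwwwwwwwwwwwwwwwwwwwwwwwww...........
........wwwwwwwwwwwwwwwwwwwwwwwwwwwwwwwwwwwwwwwwwwwwwwwwwwwwwwwwwwwww...........
........wwwwwwwwwwwwwwwwwwwwwwwwwwwwwwwwwww.Bwwwwwwwwwwwwwwww...................
```

Emit:
step_arm(motion=[[[0,0,0.04],[0,0,0]],[[0,0,0.04],[0,0,0]],[[0.1,0,0],[0,0,0]],[[0.1,0,0],[0,0,0]],[[0.1,0,0],[0,0,0]],[[0.1,0,0],[0,0,0]],[[0,0,0],[0,0,0]],[[0,0,0],[0,0,0]]])

```text
clock: 22.7
ee_pos: [0.5852, -0.0179, 0.0239]
tcp_rot: [[-0.987, 0.158, 0.001], [0.158, 0.987, 0.0], [-0.001, 0.0, -1.0]]
ft_force: [-0.7, 0.4, -2.2]
width: 0.0155
gripper_force: 45.0
```

Emit:
step_arm(motion=[[[0.03,0,0.02],[0,0,0]],[[0.03,0,0],[0,0,0]],[[0.03,0,0],[0,0,0]],[[0.03,0,0],[0,0,0]],[[0,0,0],[0,0,0]]])

```text
clock: 23.2
ee_pos: [0.5822, -0.0174, 0.0234]
tcp_rot: [[-0.987, 0.158, 0.001], [0.158, 0.987, 0.0], [-0.001, 0.0, -1.0]]
ft_force: [-0.1, 0.8, -1.8]
width: 0.0159
gripper_force: 45.0
```

Emit:
step_arm(motion=[[[0.02,0,0],[0,0,0]],[[0.02,0,0],[0,0,0]],[[0,0,0],[0,0,0]]])

```text
clock: 23.5
ee_pos: [0.5813, -0.0172, 0.0234]
tcp_rot: [[-0.987, 0.158, 0.001], [0.158, 0.987, 0.0], [-0.001, 0.0, -1.0]]
ft_force: [-0.2, 0.0, -2.6]
width: 0.0154
gripper_force: 45.0
```

Emit:
step_arm(motion=[[[0,0,0.02],[0,0,0]],[[0,0,0.02],[0,0,0]],[[0,0,0],[0,0,0]],[[0,0,0],[0,0,0]]])

```text
clock: 23.9
ee_pos: [0.5814, -0.0173, 0.0224]
tcp_rot: [[-0.987, 0.158, 0.001], [0.158, 0.987, 0.0], [-0.001, 0.0, -1.0]]
ft_force: [-0.7, 1.0, -1.1]
width: 0.0152
gripper_force: 45.0
```

Emit:
step_arm(motion=[[[0.02,0,0.01],[0,0,0]],[[0.02,0,0],[0,0,0]],[[0,0,0],[0,0,0]],[[0,0,0],[0,0,0]]])

```text
clock: 24.3
ee_pos: [0.5806, -0.0171, 0.0224]
tcp_rot: [[-0.987, 0.158, 0.001], [0.158, 0.987, 0.0], [-0.001, 0.0, -1.0]]
ft_force: [2.2, -1.4, 3.6]
width: 0.0156
gripper_force: 45.0
```

Emit:
step_arm(motion=[[[0.02,0,0],[0,0,0]],[[0,0,0],[0,0,0]],[[0,0,0],[0,0,0]]])

```text
clock: 24.6
ee_pos: [0.5801, -0.0171, 0.0224]
tcp_rot: [[-0.987, 0.158, 0.001], [0.158, 0.987, 0.0], [-0.001, 0.0, -1.0]]
ft_force: [3.7, -0.7, 4.6]
width: 0.0155
gripper_force: 45.0
```

Emit:
step_arm(motion=[[[0.02,0,0],[0,0,0]],[[0,0,0],[0,0,0]],[[0,0,0],[0,0,0]]])

```text
clock: 24.9
ee_pos: [0.58, -0.017, 0.0224]
tcp_rot: [[-0.987, 0.158, 0.002], [0.158, 0.987, -0.0], [-0.002, 0.0, -1.0]]
ft_force: [8.8, -0.8, 1.6]
width: 0.0157
gripper_force: 45.0
```

Emit:
step_arm(motion=[[[0.02,0,0],[0,0,0]],[[0,0,0],[0,0,0]],[[0,0,0],[0,0,0]]])

```text
clock: 25.2
ee_pos: [0.5799, -0.017, 0.0226]
tcp_rot: [[-0.987, 0.158, 0.003], [0.158, 0.987, -0.0], [-0.003, 0.0, -1.0]]
ft_force: [11.1, -2.0, 1.7]
width: 0.0154
gripper_force: 45.0
```

Run:
```python
from fit import *
np.set_printoptions(precision=4,suppress=True)
snap('side','s7');o=get_obs(); print(o['ee_pos'],o['ft_force'],o['torque'])
im=cv2.imread('pics/s7.png')[168:216:2,300:355].astype(int)
for r in im: print(''.join('B' if p[0]>1.6*p[2] and p[0]>50 else '#' if p.max()<70 else 'O' if p.min()>190 else 'w' if p[2]<p[0]*1.2 and p.min()>100 else '.' for p in r))
```

```text
[ 0.58   -0.017   0.0226] [10.1881 -2.2589  1.1368] [-0.2025 -2.1695 -0.0268]
...................######.########B....................
..................w..#############B....................
################################BBBB...................
###############################.wBBB...................
############........wwwwwwwwwwwwwBBB...................
wwwwwwwwwwwwwwwwwwwwwwwwwwwwwwwwwBBB...................
wwwwwwwwwwwwwwwwwwwwwwwwwwwwwwww.BBB...................
wwwwwwwwwwwwwwwwwwwwwwwwwww..wwwBBBB...................
wwwwwwwwwwwwwwwwwwwwwwwww....www.BBB...................
wwwwwwwwwwwwwwwwwwwwwwwwwwwwwwww.BBB...................
wwwwwwwwwwwwwwwwwwwwwwwwwwwwwwww.BBB...................
wwwwwwwwwwwwwwwwwwwwwwwwwww.wwwwBBBB...................
.....wwwwwwwwwwwwwwwwwwwBBBBBBBBBBBB...................
w....wwwwwwwwwwwwwwwwwwwBBBBBBBBBBBB...................
####.wwwwwwwwwwwwwwwwwwwBBBBBBBBBBBBw..OOOOOO..........
####.wwwwwwwwww#########BBBBBBBBBBBBwOOOOOOOO..........
#####wwwwwwwwww#########BBBBBBBBBBBBwwwwwOOOOO.........
#####wwwwwwwwww...###...#BBBBBBBBBBBBBBBBOOOOO.........
#####wwwwwwwwww.#########BBBBBBBBBBBBBBBBwOOOOO........
#####wwwwwwwwww.####.####BBBBBBBBBBBBBBBBBOOOOO........
......wwwwwwwww......###BBBBBBBBBBBBBBBBBBwwwwO........
..wwwwwwwwwwwwwwwwwBBBBBBBBBBBBBBBBBBBBBBB.wwwww.......
wwwwwwwwwwwwwwwwwwwBB..BBBBBBBBBBBBBBBB.BBBwwwww.......
wwwwwwwwwwwwwwwwwwwwwwwwwwwwwwwwwwwwwwwwwwwwwwwww......
```

Emit:
step_arm(motion=[[[-0.008,0,0.015],[0,0.03,0]],[[0,0,0.015],[0,0,0]],[[0,0,0],[0,0,0]],[[0,0,0],[0,0,0]]])

```text
clock: 25.65
ee_pos: [0.58, -0.017, 0.0224]
tcp_rot: [[-0.987, 0.158, 0.001], [0.158, 0.987, 0.0], [-0.001, 0.0, -1.0]]
ft_force: [5.8, -0.4, 7.3]
width: 0.0159
gripper_force: 45.0
```

Emit:
step_arm(motion=[[[0.004,0,0.015],[0,0,0]],[[0,0,0.01],[0,0,0]],[[0,0,0],[0,0,0]],[[0,0,0],[0,0,0]],[[0,0,0],[0,0,0]]])

```text
clock: 26.15
ee_pos: [0.5801, -0.017, 0.0224]
tcp_rot: [[-0.987, 0.158, 0.001], [0.158, 0.987, 0.0], [-0.001, 0.0, -1.0]]
ft_force: [2.8, -1.4, 14.9]
width: 0.0156
gripper_force: 45.0
```

Run:
```python
from fit import *
np.set_printoptions(precision=4,suppress=True)
snap('scene','c8');snap('side','s8');snap('wrist','w8');o=get_obs(); print(o['ee_pos'],o['ft_force'],o['tcp_rot'])
for f,(x0,x1,y0,y1) in (('s8',(295,350,160,216)),):
  im=cv2.resize(cv2.imread(f'pics/{f}.png')[y0:y1,x0:x1],None,fx=2,fy=1,interpolation=cv2.INTER_CUBIC).astype(int)
  for r in im[::2]: print(''.join('B' if p[0]>1.6*p[2] and p[0]>50 else '#' if p.max()<70 else 'O' if p.min()>190 else 'w' if p[2]<p[0]*1.2 and p.min()>100 else '.' for p in r))
print('square bottom edge proj', proj('s8',[[.5535,-.0128+.008,.018],[.612,-.022+.008,.018]]))
for n,a,b in [('cap','scene0','c8'),('s','side0','s8')]:
  d=cv2.absdiff(cv2.imread(f'pics/{a}.png'),cv2.imread(f'pics/{b}.png')).max(2)
  for nm,P in [('relay',(.70,.06,.02)),('tape',(.62,.2,.01)),('cap',(.57,.24,.03)),('small',(.5577,.145,.03))]:
    u=proj(a,P)[0].astype(int); print(n,nm,u,d[max(0,u[1]-15):u[1]+15,max(0,u[0]-15):u[0]+15].mean().round(1))
```

```text
[ 0.5801 -0.017   0.0224] [ 2.3881 -1.3214 15.4147] [[-0.9874  0.1582  0.0014]
 [ 0.1582  0.9874  0.0001]
 [-0.0014  0.0003 -1.    ]]
.........##########################################################...........................................
.........##########################################################...........................................
......................................#################################.......................................
..........................................###################..#########......w...............................
.................................................###########...###############B...............................
.............#................................www....#########################B.w.............................
####.........############################################################.BBBBBBBw............................
########################################################################...BBBBBBw............................
######################################..............wwwwwwwwwwwwwwwwwwwwwwwBBB
[... 1691 characters left out ...]
......
......................wwwwwwwwwwwwwwwww.............#######BBBBBBBBBBBBBBBBBBBBBBBBBBBBBBBBBBB.wwwwwwwwww.....
...........ww..wwwwwwwwwwwwwwwwwwwwwwwwwwwwwwwwwBBBBBBBBBBBBBBBBBBBBBBBBBBBBBBBBBBBBBBBBBBBBBBBwwwwwwwwwww....
wwwwwwwwwwwwwwwwwwwwwwwwwwwwwwwwwwwwwwwwwwwwwwwwBBBBB...BBBBBBBBBBBBBBBBBBBBBBBBBBBBBBBBB.BBBBBwwwwwwwwwww....
OOOOOOOOOwwwwwwwwwwwwwwwwwwwwwwwwwwwwwwwwwwwwwwwwwwwwwwwwwwwwwwwwwwwwwwwwwwwwwwwwwwwwwwwwwwwwwwwwwwwwwwwwww...
square bottom edge proj [[325.2196 208.3132]
 [293.5302 210.6933]]
cap relay [399 256] 54.7
cap tape [321 218] 68.5
cap cap [286 203] 64.6
cap small [299 242] 38.4
s relay [251 241] 5.6
s tape [315 291] 5.3
s cap [354 292] 9.6
s small [344 252] 20.4
```

Emit:
step_arm(motion=[[[0.01,0,0],[0,0.01,0]],[[0.01,0,0.004],[0,0,0]],[[0,0,0],[0,0,0]],[[0,0,0],[0,0,0]],[[0,0,0],[0,0,0]]])

```text
clock: 26.8
ee_pos: [0.58, -0.017, 0.0224]
tcp_rot: [[-0.987, 0.158, 0.002], [0.158, 0.987, 0.0], [-0.002, 0.0, -1.0]]
ft_force: [6.9, -1.5, 14.0]
width: 0.0159
gripper_force: 45.0
```

Emit:
step_arm(motion=[[[0.004,0,0.004],[0,0.02,0]],[[0,0,0],[0,0,0]],[[0,0,0],[0,0,0]],[[0,0,0],[0,0,0]],[[0,0,0],[0,0,0]],[[0,0,0],[0,0,0]],[[0,0,0],[0,0,0]],[[0,0,0],[0,0,0]]])

```text
clock: 27.6
ee_pos: [0.58, -0.017, 0.0224]
tcp_rot: [[-0.987, 0.158, 0.001], [0.158, 0.987, 0.0], [-0.001, 0.0, -1.0]]
ft_force: [7.7, -1.5, 13.4]
width: 0.0155
gripper_force: 45.0
```

```bash
python3 -c "
from plant import *
print(hand_in())"
```

```text
the job is handed in; nothing more can be done
None
```

I seated the post fully in the nest and released it. The square is on the plate, still gripped at 45 N, pressed down with about 13 N and against the post with about 8 N. I handed in at 27.6 s. The final contact was judged from forces, pose and a coarse side-camera readout, not a viewed picture. The relay, tape roll and capacitor look unmoved in the side camera; the scene camera's view of them was blocked by the arm.

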